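# Time and press a shell inlay on a sloped gluing stand

### The job

First wind the timer's key clockwise up to its stop, in several partial turns. Then pick up the wooden pressing block by its rib, tilt it to match the slope of the black panel on the gluing stand, and press its sole flush on the panel, centred over the white inlay with its length up the slope, so that the sprung panel sinks about halfway but not to its stop. Finish while still holding the block pressed there, and leave everything else on the table where it is.

Things in the scene. Friction and masses are not known exactly. Their poses are not given: they have to be found in the camera images.
- timer: clockwork workshop timer: a grey box 90 x 90 mm, 50 mm high, fixed to the table, with a white dial disc on top (2 mm thick, 80 mm across). Origin at the centre of its underside; z up. The winding key stands upright on the centre of the dial.
- key_grip (a point): point on the key's axis, 80 mm above the table. The steel wing key is an upright plate 46 mm long, 9 mm thick, from 61 to 91 mm above the table, on a 12 mm stem; a black pip on its top marks one end. x runs along the length towards the pip end, y through the thickness, z up; turns with the key.
- key (a joint): winding in rad: 0 = run down (pip towards the timer's +x), grows CLOCKWISE seen from above, stop at 2.6 (pip at the long thick black mark on the dial). Starts at 0 to 0.5, so it takes two or more grasps. Spring 0.03 N m per rad plus 0.14 N m friction works against it; a catch keeps it where it is let go.
- caul: loose pressing block of pale wood, 0.11-0.22 kg: flat sole 80 x 56 mm, 16 mm thick, with an upright handle rib along the middle of its top, 50 mm long, 18 mm thick, its top 58 mm above the underside. Origin: centre of the sole's underside; x along the 80 mm length and the rib, y across, z up through the rib. Same after a half turn. Starts flat on the table.
- stand: gluing stand fixed to the table: dark steel base 160 x 150 mm, side cheeks to 57 mm high, and an aluminium plate hinged at its near edge that carries the sprung black panel. Origin: centre of the base's underside; -x is the low, near side of the slope. The plate is clamped at a different tilt each time, 0.3 to 0.6 rad from level, and the tilt does not give.
- inlay (a point): centre of the white flower inlay (about 44 mm across) in the middle of the face of the black lacquer panel (124 mm up the slope, 100 mm across, 8 mm thick). x points straight up the slope, y level across it, z square out of the face. It moves with the panel; 80 to 105 mm above the table.
- panel (a joint): how far the sprung panel is pushed in, in m, straight along -z of inlay, staying parallel: 0 = out, stop at 0.014. It starts to give at about 3 N and then takes 1.2 N more per mm (about 9 N at 5 mm, about 20 N at the stop). Springs back when freed.
- vase: bystander, loose, to be left alone: black lacquered vase, 172 tall, 83 across, upright (mm); origin under its foot
- brush_jar: bystander, loose, to be left alone: green glass jar of brushes, 74 across, 100 tall, brushes to 240 (mm); origin under its foot
- oil: bystander, loose, to be left alone: amber glass bottle with a white cap, 60 across, 150 tall (mm); origin under its foot
- pot: bystander, loose, to be left alone: small glass paint pot with a steel lid, 54 across, 45 tall (mm); origin under its foot
- dish: bystander, loose, to be left alone: small white mixing bowl, 72 across, 30 tall (mm); origin under its foot
- sander: bystander, loose, to be left alone: plain cork sanding block without a handle, 65 x 40 x 26 (mm); origin under its centre
- small_vase: bystander, loose, to be left alone: small black lacquered vase, 60 across, 90 tall (mm); origin under its foot

How it is judged (in metres and radians):
On the way, in this order (a step that is already met when the one before it is completed fails the run):
1. the timer's key is wound to its stop (2.35 rad or more) (value of joint key above 2.35 rad), for 0.2 s.
2. the pressing block is held clear of the table by the fingers (height (world z) of caul above 0.04 m and contact force between the fingers and caul above 2 N), for 0.2 s.
At the end, for the whole second after the job is handed in: Key at 2.35 rad or more; block in the fingers, its sole flush on the panel (0.05 rad, 3 mm), length within 0.2 rad of up-slope, centre within 12 mm of the inlay; panel pushed in 2 to 12.5 mm by 4 to 22 N; block still; the robot itself not touching the stand (value of joint key above 2.35 rad and angle between the z axis of caul and the z axis of inlay, either way round below 0.05 rad and angle between the x axis of caul and the x axis of inlay, either way round below 0.2 rad and x of caul in the frame of inlay between -0.012 and 0.012 m and y of caul in the frame of inlay between -0.012 and 0.012 m and z of caul in the frame of inlay between -0.003 and 0.003 m and value of joint panel between 0.002 and 0.0125 m and contact force between caul and stand between 4 and 22 N and contact force between the fingers and caul above 5 N and contact force between each of the fingers, the arm and stand below 0.5 N and linear speed of caul below 0.02 m/s and height (world z) of caul above 0.04 m); the arm keeps its last pose, push and grip.
It fails at once if a bystander is shifted by more than 40 mm or tipped over (distance of any of vase, brush_jar, oil, pot, dish, sander, small_vase from where it was at the start of the episode above 0.04 m or angle between any of vase, brush_jar, oil, pot, dish, sander, small_vase's own z axis and vertical above 0.6 rad).
It also fails if it takes over 67 s, if anything falls off the work surface, if the arm or the gripper's body presses on something with over 40 N, if the wrist force passes 120 N, or if a joint passes its speed limit or range.

### The arm

A 6-joint arm with a two-finger parallel gripper is mounted at the origin on the work surface. World frame = base frame: x ahead of the robot, y to its left, z up, the work surface at z = 0. Lengths are in mm, angles in rad, forces in N, time in s.
With the tool pointing down it reaches from about 325 to 750 mm from the base axis. Payload 7.6 kg.
Tool frame: the origin (TCP) lies at the very end of the fingers, on their centre line; the grasp point (between the pads) lies 19 mm behind it; z points along the fingers, y is the line along which they close (so a half turn about z gives the same grasp; the last joint's range is limited). The gripper opens to 85 mm and grips with 20 to 120 N. Pads are 22 mm wide; open, the fingers measure 114 mm over their backs; the gripper's body (76 mm by 85 mm) begins 54 mm behind the grasp point. The pads swing forward as they close: fully open they stand 13 mm farther back than shut.
Start: joints at [1.129, 0.052, 1.401, -0, 1.689, -0.07], TCP at [190.714, 489.156, 231.323] pointing down, gripper open.
Joint ranges: [-2.9, 2.9], [-0.91, 2.17], [0.12, 2.37], [-1.06, 4.2], [0.26, 2.73], [-2.93, 2.93]. Speed limits (rad/s): [2.57, 2.57, 3.01, 3.14, 3.14, 3.14].

### API

Orientations are given as a unit quaternion [x, y, z, w].
In Python, from plant import robot gives the robot as it stands. Calls block until the motion is done:
- robot.goto(position, orientation): joint-space move of the TCP to a pose.
- robot.move_linear(position, frame=None, feed=150): straight line of the TCP; frame=None keeps the orientation; feed is the mean speed in mm/s.
- robot.move_joints(angles): joint-space move.
- robot.open() and robot.close(): open the fingers fully, or close them until they stop; the grip force is fixed at half the most.
- robot.pause(seconds).
- robot.inverse_kinematics(position, orientation): joint angles nearest the present ones, or None.
- robot.get_image(name): name is "scene" or "side" or "wrist"; returns (picture, depth): 480x640x3 uint8, red, green, blue; 480x640 float32, mm along the optical axis (not along the pixel's ray), 0 where there is no reading.
- robot.get_calibration(name): a dict with "fx", "fy", "cx", "cy" (pixels), "rvec" (rotation vector, rad) and "tvec" (3), from world to camera coordinates, as OpenCV has them. Camera axes: x right, y down, z forward; pixel columns grow to the right and rows downward; lengths in mm; the calibration is good to about 2 mm. A picture is of the moment at which its call begins: read the wrist's pose just before it. get_calibration takes no time and is no camera call; for the wrist camera it gives the pose at the moment of the call.
A pose or a line that the arm cannot do raises robot.PlanningError and nothing moves.
- robot.hand_in(): hands the job in; it is judged then, once.
Readings, each from a call of its own:
- robot.get_time(): time.
- robot.get_joint_positions(): joint angles.
- robot.get_qd(): joint speeds.
- robot.get_tau(): joint torques, N m.
- robot.get_tool_pos(): TCP position.
- robot.get_tool_rot(): TCP orientation.
- robot.get_force(): force on the tool from outside, world axes, zero at the start.
- robot.get_wrist_torque(): the same for the moment, N m.
- robot.get_grip_width(): finger opening in mm.
- robot.get_grasp_force(): force on a finger pad.
Only numpy, scipy, OpenCV 4.12 (cv2) and the standard library are available. Lean on these libraries where they do the work, as an engineer would, in place of code of your own. Each camera call takes 0.05 s, during which the arm holds its last target. There are 200 camera calls.

## Working session

There is one attempt and no reset: what is moved stays moved. The work goes in short steps, each a Python script; the robot and the scene stay as the last script left them, time stands still between calls to the robot, and variables do not carry over. Pictures are saved under pics/ and viewed, at most 10 in all, crops included, and the job is handed in when it is done.

```bash
mkdir -p pics; ls
cat > h.py <<'E'
import numpy as np, cv2
from plant import robot
from scipy.spatial.transform import Rotation as R
def cam(n):
    c=robot.get_calibration(n); im,d=robot.get_image(n)
    return im,d,c
def cloud(d,c):
    v,u=np.mgrid[:480,:640]
    P=np.stack([(u-c['cx'])/c['fx']*d,(v-c['cy'])/c['fy']*d,d],-1)
    M=cv2.Rodrigues(np.array(c['rvec'],float))[0]
    return (P-np.array(c['tvec']).ravel())@M
def save(n,im): cv2.imwrite('pics/'+n,im[...,::-1])
E
python3 - <<'E'
from h import *
for n in('scene','side'):
    im,d,c=cam(n); save(n+'0.png',im); np.savez(n+'0.npz',im=im,P=cloud(d,c),d=d)
    print(n,c,(d>0).mean())
print(robot.get_time(),robot.get_tool_rot(),robot.get_grip_width())
E
```

```text
pics
scene {'fx': 539.0197398179128, 'fy': 539.0197398179128, 'cx': 316.45641070487704, 'cy': 246.16338201188094, 'rvec': array([ 2.1300873 ,  1.49575841, -0.47962001]), 'tvec': array([-165.85735152, -370.58185833, 1442.82958785])} 0.995966796875
side {'fx': 435.66258339317073, 'fy': 435.66258339317073, 'cx': 322.0494749992436, 'cy': 236.54619780568518, 'rvec': array([ 2.20891136, -0.95745936,  0.36904884]), 'tvec': array([-393.20558063,  356.60847134,  772.19344234])} 0.996025390625
0.1 [ 1.84847832e-01  9.82766896e-01 -6.91529746e-04 -1.68006479e-04] 85.4601701688648
```

View pics/scene0.png

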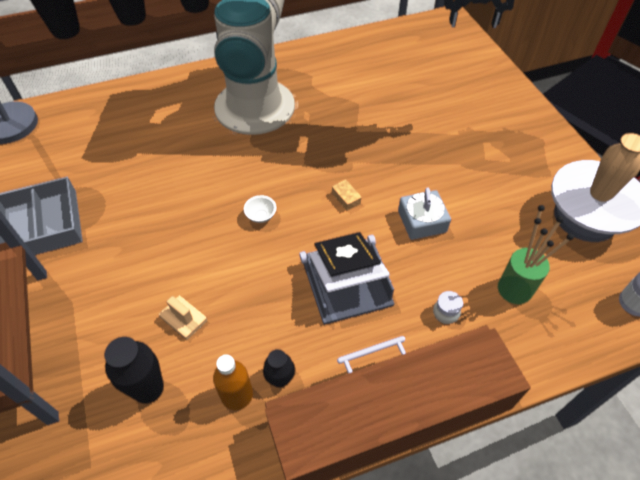

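View pics/side0.png

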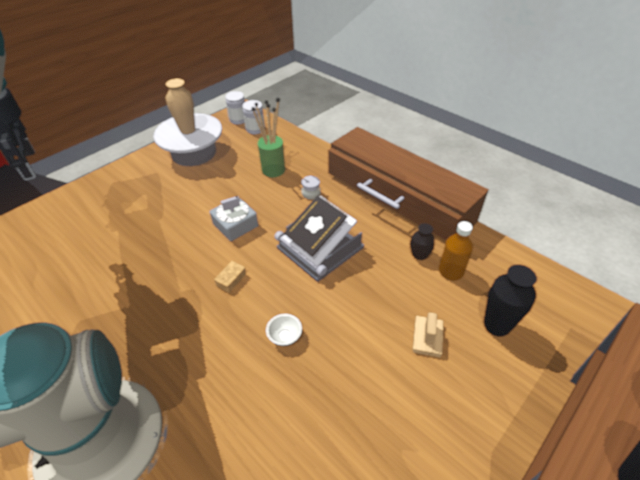

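The scene view shows the timer near (425,212), the stand with its panel at (347,262), the caul at (182,316), the sander at (346,193) and the dish at (260,210). The side view shows the same items: timer (234,217), inlay (315,225) and caul (430,335). Next I measure them from depth.

Run:
```python
from h import *
def rect(Q): 
    r=cv2.minAreaRect(np.float32(Q[:,:2])); return np.round(r[0],1),np.round(r[1],1),round(r[2],1)
boxes={'scene':dict(timer=(385,170,465,250),stand=(295,220,400,325),caul=(150,285,215,345)),
'side':dict(timer=(200,185,265,245),stand=(270,185,370,280),caul=(405,305,455,365))}
for n in('scene','side'):
    z=np.load(n+'0.npz');im,P=z['im'].astype(int),z['P']
    hsv=cv2.cvtColor(z['im'],cv2.COLOR_RGB2HSV)
    print(n,'table z',[P[v,u].round(1) for u,v in ((300,400),(250,300))])
    def cut(k): 
        a,b,c,d=boxes[n][k]; return P[b:d,a:c],im[b:d,a:c],hsv[b:d,a:c]
    p,c,h=cut('timer')
    q=p[(p[...,2]>40)]; print('timer body',rect(q))
    q=p[(abs(p[...,2]-51)<4)]; print('top',rect(q),np.median(q[:,2]))
    m=(p[...,2]>70)&(p[...,2]<97);q=p[m]; print('key',len(q),rect(q),q[:,2].max()); 
    print(np.c_[q,c[m]][np.argsort(c[m].sum(1))][:6].round(0).tolist())
    p,c,h=cut('stand')
    m=(p[...,2]>50)&(c.max(-1)<70); q=p[m]
    ctr=np.median(q,0)
    for _ in range(4):
        U=np.linalg.svd(q-q.mean(0),full_matrices=0)[2]; nn=U[2]*np.sign(U[2][2]); ctr=q.mean(0)
        r=(q-ctr)@nn; q=q[abs(r)<max(2*r.std(),2)]
    up=np.array([-nn[0]*nn[2],-nn[1]*nn[2],nn[0]**2+nn[1]**2]);up/=np.linalg.norm(up);yy=np.cross(nn,up)
    print('panel n',nn,'tilt',np.arccos(nn[2]),'yaw',np.arctan2(up[1],up[0]),'rms',r.std(),len(q))
    al=(p-ctr)@np.c_[up,yy,nn]
    rr=cv2.minAreaRect(np.float32(al[m&(abs(al[...,2])<5)][:,:2]));print(' panel rect',rr)
    rc=ctr+rr[0][0]*up+rr[0][1]*yy; print(' rect ctr',rc)
    w=(c.min(-1)>140)&(abs(al[...,2])<5)&(abs(al[...,0]-rr[0][0])<30)&(abs(al[...,1]-rr[0][1])<30)
    q=p[w]; print(' inlay',len(q),q.mean(0), rect(al[w]))
    p,c,h=cut('caul')
    q=p[abs(p[...,2]-58)<5]; print('rib',len(q),rect(q),q[:,2].mean())
    q=p[(p[...,2]>11)]; print('caul all',rect(q)); q=p[abs(p[...,2]-16)<4];print('sole',rect(q))
```

```text
scene table z [array([ 834. , -150.6,  112.7]), array([ 565. , -170.8,    2.9])]
timer body (array([804.4,  53. ]), array([115.6, 834.3]), 57.2)
top (array([502.4, 247. ]), array([89.9, 90.5]), 83.6) 52.409191988865544
key 128 (array([503.1, 247.7]), array([ 9.9, 46.2]), 69.1) 96.25789936783174
[[512.0, 239.0, 73.0, 83.0, 82.0, 91.0], [509.0, 241.0, 73.0, 83.0, 83.0, 91.0], [515.0, 238.0, 84.0, 84.0, 83.0, 92.0], [517.0, 238.0, 80.0, 85.0, 83.0, 92.0], [515.0, 239.0, 80.0, 85.0, 84.0, 92.0], [507.0, 242.0, 73.0, 86.0, 85.0, 93.0]]
panel n [-0.41026184  0.02509414  0.91162246] tilt 0.423582069150268 yaw -0.061090054198269586 rms 1.06903526284884 1195
 panel rect ((-7.374092102050781, 1.80596923828125), (100.23347473144531, 125.51701354980469), 89.86707305908203)
 rect ctr [580.65793178  30.15701094  96.70038293]
 inlay 208 [576.61756186  30.87773926  95.37142359] (array([-10.8,   3.5]), array([41.5, 48.5]), 73.5)
rib 222 (array([ 562.4, -307. ]), array([50.2, 18.7]), 32.0) 58.50196509166658
caul all (array([ 816.2, -250.9]), array([613.7,  75.9]), 12.5)
sole (array([ 561.7, -307.7]), 
[... 467 characters left out ...]
.0, 122.0, 118.0, 124.0], [494.0, 244.0, 71.0, 123.0, 118.0, 123.0], [515.0, 237.0, 75.0, 123.0, 118.0, 124.0]]
panel n [-0.12807646 -0.94145108  0.31187543] tilt 1.253630050149985 yaw 1.435584832532492 rms 2.952447715076553e-15 3
 panel rect ((-0.794903039932251, 2.273662567138672), (0.4952218532562256, 27.561376571655273), 21.234066009521484)
 rect ctr [547.76816088 -17.8990703   79.87954966]
 inlay 61 [561.44302001 -26.83386198  58.11269399] (array([-24.9, -10.3]), array([ 8.3, 41. ]), 26.4)
rib 200 (array([ 563. , -309.1]), array([51.5, 18.2]), 30.6) 56.92340850865005
caul all (array([ 345. , -403.2]), array([559.7,  64.7]), 23.4)
sole (array([ 562.8, -309.4]), array([82.2, 56.2]), 30.7)
```

```bash
cat >> h.py <<'E'
def quat(ydir,zdir):
    z=np.array(zdir,float);z/=np.linalg.norm(z);y=np.array(ydir,float);y-=z*(y@z);y/=np.linalg.norm(y)
    return R.from_matrix(np.c_[np.cross(y,z),y,z]).as_quat()
def down(deg): # long (x) axis of grasped thing at deg; fingers close across it
    a=np.radians(deg+90); return quat([np.cos(a),np.sin(a),0],[0,0,-1])
E
python3 - <<'E'
from h import *
for n in('scene','side'):
    z=np.load(n+'0.npz');P=z['P'];hh=cv2.cvtColor(z['im'],cv2.COLOR_RGB2HSV)
    b=dict(scene=(400,180,450,235),side=(210,190,260,240))[n]
    p=P[b[1]:b[3],b[0]:b[2]];c=z['im'][b[1]:b[3],b[0]:b[2]].max(-1)
    m=(abs(p[...,2]-52)<4)&(c<110); q=p[m]; q=q[np.hypot(*(q[:,:2]-[502.5,246.5]).T)<40]
    v=q[:,:2]-[502.5,246.5]; print(n,'dark dial marks: angle,r',[(int(np.degrees(np.arctan2(y,x))),int(np.hypot(x,y))) for x,y in v][:60])
for base in (-21,159):
  for d in (0,-70,-134,-180):
    print(base,d,[None if q is None else np.round(q,2).tolist() for q in [robot.inverse_kinematics([503,246.7,62],down(base+d))]])
E
```

```text
scene dark dial marks: angle,r []
side dark dial marks: angle,r []
-21 0 [[0.39, 0.27, 1.5, -0.0, 1.37, -0.81]]
-21 -70 [[0.39, 0.27, 1.5, -0.0, 1.37, 0.41]]
-21 -134 [[0.39, 0.27, 1.5, -0.0, 1.37, 1.52]]
-21 -180 [[0.39, 0.27, 1.5, -0.0, 1.37, 2.33]]
159 0 [[0.39, 0.27, 1.5, -0.0, 1.37, 2.33]]
159 -70 [[0.39, 0.27, 1.5, -0.0, 1.37, -2.73]]
159 -134 [[0.39, 0.27, 1.5, -0.0, 1.37, -1.62]]
159 -180 [[0.39, 0.27, 1.5, -0.0, 1.37, -0.81]]
```

Run:
```python
from h import *
q=down(-21)
def st(s): print(s,round(robot.get_time(),1),'w',round(robot.get_grip_width(),1),'F',np.round(robot.get_force(),1),'M',np.round(robot.get_wrist_torque(),2),'q6',round(robot.get_joint_positions()[5],3))
def turn(d,n=1):
    j=np.array(robot.get_joint_positions())
    j[5]+=d; robot.move_joints(j.tolist())
robot.goto([503,246.7,160],q); st('above')
im,d,c=cam('wrist'); save('w1.png',im); np.savez('w1.npz',im=im,P=cloud(d,c))
robot.move_linear([503,246.7,64]); st('down')
robot.close(); st('grip')
for _ in range(3): turn(.4); st('turn')
robot.open(); st('open'); robot.close(); st('regrip')
turn(.5); st('t')
```

```text
above 1.6 w 85.6 F [-0.   1.4  0.2] M [ 0.01  0.02 -0.01] q6 -0.814
down 2.4 w 85.5 F [ 0.3 -0.7  0.5] M [ 0.03  0.02 -0.03] q6 -0.814
grip 3.1 w 7.9 F [ 1.3  4.8 -0.1] M [ 0.69 -0.31  0.04] q6 -0.814
turn 3.6 w 8.1 F [ 1.9  2.5 -1.3] M [ 0.3  -0.29 -0.13] q6 -0.418
turn 4.0 w 7.7 F [ 4.2  3.  -3. ] M [ 0.39 -0.46 -0.13] q6 -0.022
turn 4.5 w 7.8 F [ 4.7  2.8 -2.9] M [ 0.32 -0.63 -0.07] q6 0.372
open 5.2 w 85.0 F [-0.4  0.8  0.4] M [ 0.03  0.05 -0.02] q6 0.377
regrip 5.9 w 8.0 F [ 1.9 -0.7 -0.4] M [ 0.01 -0.25  0.21] q6 0.377
t 6.5 w 8.1 F [ 3.3  0.5 -1.8] M [-0.  -0.5 -0.1] q6 0.875
```

View pics/w1.png

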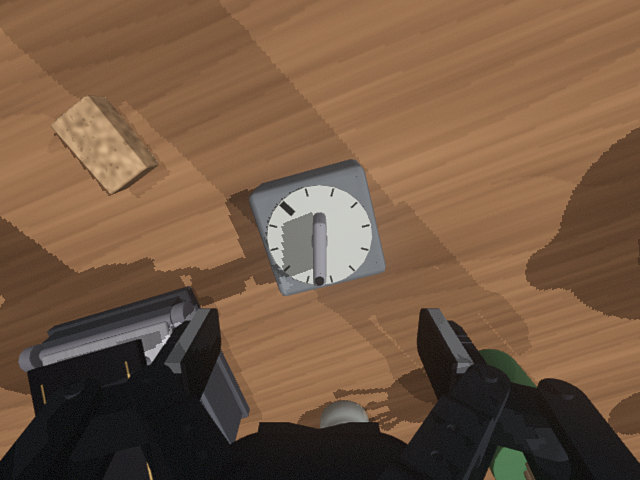

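The pip is at (319,281), the dial centre at (320,236) and the thick mark at (287,208). That makes about 130° clockwise in total, which fits the expected 134°. About 0.6 rad remains.

Run:
```python
from h import *
def st(s): print(s,round(robot.get_time(),1),'w',round(robot.get_grip_width(),1),'F',np.round(robot.get_force(),1),'M',np.round(robot.get_wrist_torque(),2),'q6',round(robot.get_joint_positions()[5],3))
j=np.array(robot.get_joint_positions());j[5]=.875
for d in (.3,.2,.05,.04,.04,.04,.04):
    j[5]+=d; robot.move_joints(j.tolist()); robot.pause(.1); st(d)
    if abs(robot.get_wrist_torque()[2])>.6: break
robot.pause(.2)
robot.open(); robot.move_linear([503,246.7,160]); st('up')
im,d,c=cam('wrist'); save('w2.png',im)
```

```text
0.3 7.0 w 7.6 F [ 3.1 -0.6 -0.8] M [-0.18 -0.46  0.03] q6 1.171
0.2 7.4 w 7.8 F [ 3.4 -1.4 -1.2] M [-0.23 -0.68 -0.02] q6 1.371
0.05 7.7 w 7.7 F [ 5.1 -1.6 -2.3] M [-0.37 -0.81 -0.05] q6 1.422
0.04 8.1 w 7.5 F [ 4.9 -1.9 -0.3] M [-0.34 -0.81 -0.08] q6 1.462
0.04 8.4 w 7.7 F [ 5.2 -1.8 -1. ] M [-0.41 -0.87  0.01] q6 1.502
0.04 8.8 w 8.0 F [ 5.5 -2.5 -1.5] M [-0.39 -0.83  0.33] q6 1.542
0.04 9.1 w 8.1 F [ 5.  -3.5 -2.4] M [-0.47 -0.81  0.99] q6 1.581
up 10.8 w 85.4 F [-0.4  0.9  0.1] M [-0.02 -0.01 -0.03] q6 1.584
```

View pics/w2.png

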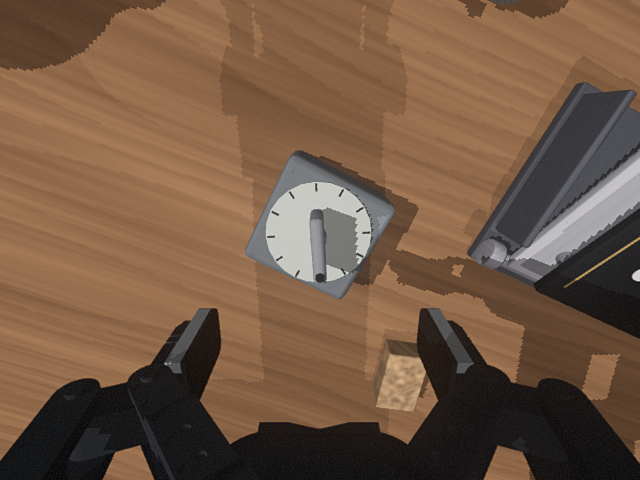

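The pip at (320,277) now covers the thick mark, so the key is at its stop. Next, wrist views of the stand and the caul from above.

```bash
cat > meas.py <<'E'
from h import *
def stand(im,P,ax=None):
    hh=cv2.cvtColor(im,cv2.COLOR_RGB2HSV)
    near=np.hypot(P[...,0]-578,P[...,1]-30)<100
    m=near&(P[...,2]>60)&(P[...,2]<140)&(im.max(-1)<70)
    q=P[m]
    for _ in range(6):
        ctr=np.median(q,0); U=np.linalg.svd(q-q.mean(0),full_matrices=0)[2]; nn=U[2]*np.sign(U[2][2]); ctr=q.mean(0)
        r=(q-ctr)@nn; q=q[abs(r)<max(2*r.std(),1)]
    up=np.array([0,0,1.])-nn*nn[2];up/=np.linalg.norm(up);yy=np.cross(nn,up)
    al=(P-ctr)@np.c_[up,yy,nn]
    mm=m&(abs(al[...,2])<4)
    rr=cv2.minAreaRect(np.float32(al[mm][:,:2]))
    print('n',nn.round(4),'tilt',np.arccos(nn[2]),'yaw',np.arctan2(up[1],up[0]),'std',r.std(),len(q))
    print('rect',np.round(rr[1],1),rr[2],'ctr',(ctr+rr[0][0]*up+rr[0][1]*yy).round(1))
    w=near&(im.min(-1)>150)&(abs(al[...,2])<4)&(np.hypot(al[...,0]-rr[0][0],al[...,1]-rr[0][1])<32)
    (x,y),rad=cv2.minEnclosingCircle(np.float32(al[w][:,:2])); 
    print('inlay mean',P[w].mean(0).round(1),'circ',(ctr+x*up+y*yy).round(1),rad,w.sum())
E
python3 - <<'E'
from meas import *
p=np.array([540,35,330.])
robot.goto(p.tolist(),down(-3.5)); robot.pause(.3)
im,d,c=cam('wrist'); save('w3.png',im); P=cloud(d,c); np.savez('w3.npz',im=im,P=P); print((P[...,2][:300]).min())
stand(im,P)
robot.goto([562.5,-308,200],down(31.0)); robot.pause(.3)
im,d,c=cam('wrist'); save('w4.png',im); P=cloud(d,c); np.savez('w4.npz',im=im,P=P)
near=np.hypot(P[...,0]-562,P[...,1]+308)<70
for z0 in (58,16):
    q=P[near&(abs(P[...,2]-z0)<4)]; r=cv2.minAreaRect(np.float32(q[:,:2])); print(z0,q[:,2].mean(),np.round(r[0],1),np.round(r[1],1),r[2])
print(robot.get_time())
E
```

```text
-3.099267770214317
n [-0.4122  0.0254  0.9107] tilt 0.42570508033486915 yaw -0.0614861032684303 std 0.5933489022113894 6012
rect [122.5  98.2] 0.07250574231147766 ctr [580.2  29.5  95.1]
inlay mean [580.4  29.7  95.7] circ [580.6  29.8  95.3] 21.872568130493164 894
58 58.93314305663336 [ 563.8 -308.4] [50.4 17.6] 30.7178955078125
16 17.238067069531954 [ 563.6 -308.8] [79.7 56. ] 30.813852310180664
15.5833
```

View pics/w3.png

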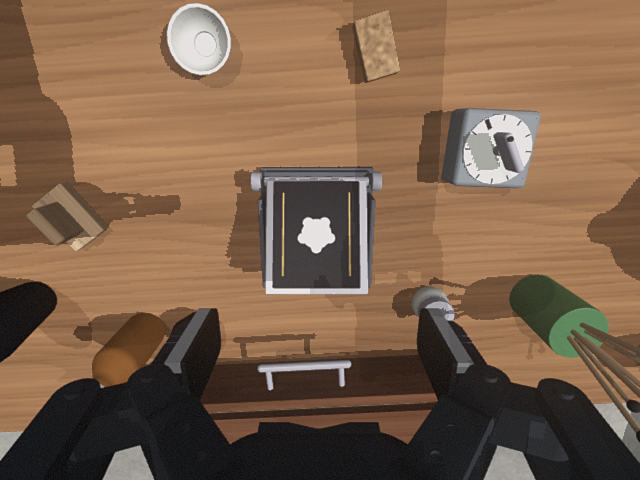

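View pics/w4.png

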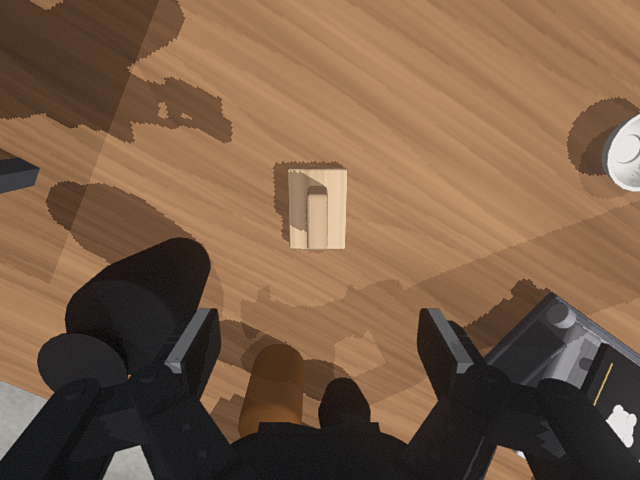

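Picture w3 shows the inlay at (317,234), matching the panel centre. In w4 the caul is at (318,210), with its rib lined up. In w3 a dark mark near (488,125) on the dial needs a closer look.

Run:
```python
import cv2
i=cv2.imread('pics/w3.png')[95:200,435:550]; j=cv2.imread('pics/w2.png')[140:310,235:405]
cv2.imwrite('pics/crop.png',cv2.hconcat([cv2.resize(i,(400,400),interpolation=2),cv2.resize(j,(400,400),interpolation=2)]))
```

```text
(no output)
```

View pics/crop.png

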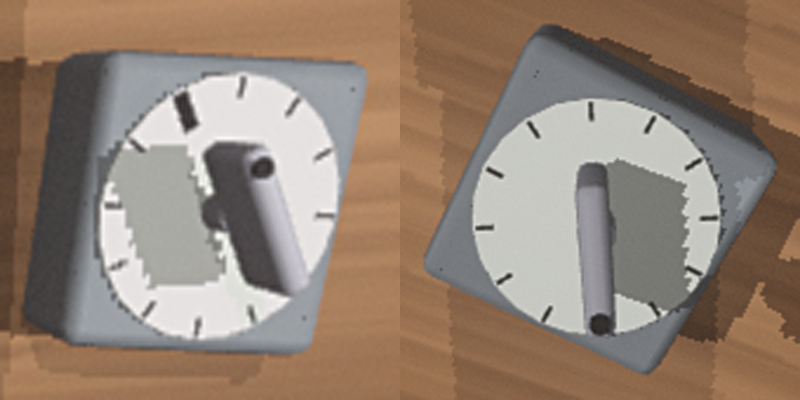

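The pip end lies along the mark direction (about 18° in both), so the key is confirmed at its stop. I now check neighbour clearances and the inverse kinematics, then grasp.

```bash
cat >> h.py <<'E'
n=np.array([-.4122,.0254,.9107]);n/=np.linalg.norm(n)
up=np.array([0,0,1.])-n*n[2];up/=np.linalg.norm(up);yy=np.cross(n,up)
I=np.array([580.4,29.7,95.5]); QS=quat(yy,-n); H=24.
def st(s): print(s,round(robot.get_time(),1),'w',round(robot.get_grip_width(),1),'g',np.round(robot.get_grasp_force(),0),'F',np.round(robot.get_force(),1),'Fn',round(float(np.dot(robot.get_force(),n)),1),'M',np.round(robot.get_wrist_torque(),2),'p',np.round(robot.get_tool_pos(),1))
E
python3 - <<'E'
from h import *
P=np.load('scene0.npz')['P']
for k,b in dict(vase=(105,335,165,405),oil=(212,352,255,412),sv=(260,348,298,388)).items():
    q=P[b[1]:b[3],b[0]:b[2]].reshape(-1,3); q=q[q[:,2]>40]; print(k,np.round(np.r_[q.min(0),q.max(0)]))
print(down(30.8),QS)
for k in (24,65): print(robot.inverse_kinematics((I+n*k).tolist(),QS), robot.inverse_kinematics((I+n*k).tolist(),quat(-yy,-n)))
print(robot.get_joint_positions())
E
```

```text
vase [ 650. -436.   40. 1124. -221.  967.]
oil [ 726. -277.   40. 1124. -218.  967.]
sv [ 724. -221.   40. 1124. -134.  967.]
[-0.26555612  0.9640954   0.          0.        ] [ 0.03007207  0.97696569 -0.00649995  0.21116692]
[ 1.16376734e-03 -4.81955382e-02  1.78377732e+00 -3.11421035e-02
  9.81232576e-01 -1.49635586e+00] [ 1.16376734e-03 -4.81955382e-02  1.78377732e+00 -3.11421035e-02
  9.81232576e-01  1.64523679e+00]
[ 0.00358554 -0.13576794  1.78751789 -0.03072915  1.06509862 -1.49657823] [ 0.00358554 -0.13576794  1.78751789 -0.03072915  1.06509862  1.64501442]
[-5.57776502e-01  3.93418602e-01  1.06848188e+00 -5.46447073e-06
  1.67924217e+00 -2.67026286e+00]
```

Run:
```python
from h import *
c=[563.5,-308.5]; q=down(30.8)
robot.goto(c+[150],q); robot.move_linear(c+[H],feed=100); st('down')
robot.close(); robot.pause(.2); st('grip')
robot.move_linear(c+[110],feed=80); robot.pause(.3); st('lift')
robot.move_linear(c+[230]); 
robot.goto((I+n*120).tolist(),QS); robot.pause(.3); st('pre')
robot.move_linear((I+n*(H+25)).tolist(),feed=80); robot.pause(.4); st('hover')
for s in('side','scene','wrist'):
    im,d,cc=cam(s); save(s+'5.png',im); np.savez(s+'5.npz',im=im,P=cloud(d,cc))
```

```text
down 17.3 w 85.0 g 0.0 F [ 0.3 -0.3  0.8] Fn 0.6 M [-0.01  0.   -0.06] p [ 563.9 -308.8   24.9]
grip 18.1 w 17.2 g 59.0 F [ 0.1 -0.1  0.9] Fn 0.7 M [-0.06  0.    0.03] p [ 563.6 -308.6   24.1]
lift 19.7 w 17.0 g 58.0 F [-0.4 -0.8 -2.3] Fn -2.0 M [-0.    0.01  0.07] p [ 563.4 -308.5  109.7]
pre 22.2 w 17.3 g 59.0 F [ 0.5  0.7 -1.8] Fn -1.8 M [-0.02  0.36  0.01] p [531.2  32.3 204.7]
hover 23.6 w 17.5 g 59.0 F [ 0.3 -0.4 -2. ] Fn -2.0 M [ 0.01  0.32 -0.01] p [560.2  30.9 140.3]
```

View pics/wrist5.png

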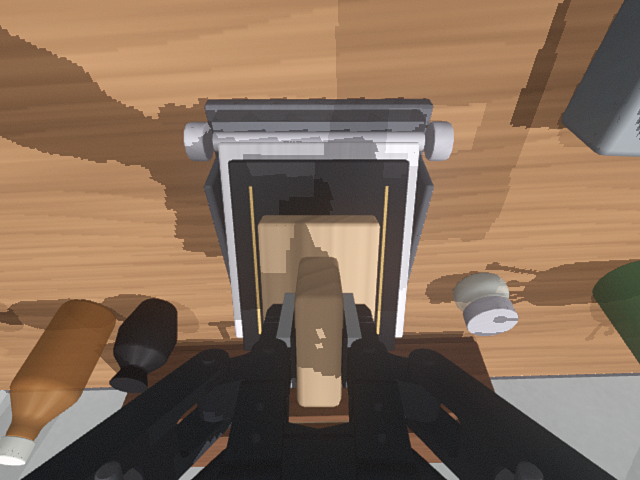

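The block sits centred between the gold lines (its edges at columns 258 and 380, the lines at 250 and 387) and parallel to them. Now I press in steps.

Run:
```python
from h import *
f0=float(np.dot(robot.get_force(),n))
for k in (4,2,1,0,-1,-2,-3,-4,-5,-6,-7,-8,-9):
    robot.move_linear((I+n*(H+k)).tolist(),feed=20); robot.pause(.15)
    fn=float(np.dot(robot.get_force(),n))-f0; p=np.array(robot.get_tool_pos())
    print(k,round(fn,1),'normal h',round(float((p-I)@n-H),2))
    if fn>10.5: break
robot.pause(.3); st('pressed')
for s in('side','scene'):
    im,d,cc=cam(s); save(s+'6.png',im); np.savez(s+'6.npz',im=im,P=cloud(d,cc))
im,d,cc=cam('wrist'); save('w6.png',im); P=cloud(d,cc)
q=P[60:420,150:480].reshape(-1,3); q=q[abs((q-I)@up)<80]
al=(P-I)@np.c_[up,yy,n]
hv=cv2.cvtColor(im,cv2.COLOR_RGB2HSV)
wood=(hv[...,1]>50)&(hv[...,2]>110)&(abs(al[...,2]-9)<7)&(abs(al[...,0])<60)&(abs(al[...,1])<45)
blk=(im.max(-1)<70)&(abs(al[...,2])<16)&(al[...,0]<-40)&(al[...,0]>-62)&(abs(al[...,1])<48)
for nm,m in(('sole top',wood),('panel',blk)):
    a=al[m]; c=np.linalg.lstsq(np.c_[a[:,:2],np.ones(len(a))],a[:,2],rcond=None)[0]; print(nm,len(a),c.round(3),a.min(0).round(1),a.max(0).round(1))
```

```text
4 -0.5 normal h 4.13
2 -0.2 normal h 2.01
1 -0.1 normal h 0.98
0 -0.5 normal h 0.01
-1 -0.0 normal h -0.97
-2 3.1 normal h -1.82
-3 4.4 normal h -2.87
-4 6.8 normal h -3.89
-5 7.0 normal h -4.88
-6 8.2 normal h -5.85
-7 9.5 normal h -6.77
-8 10.7 normal h -7.68
pressed 29.9 w 17.4 g 60.0 F [-6.5 -0.1  6. ] Fn 8.1 M [ 0.01  0.71 -0.  ] p [573.8  30.1 110.4]
sole top 7766 [ 2.300e-02 -2.000e-03  9.648e+00] [-39.3 -27.9   2. ] [11.8 28.2 15.9]
panel 5747 [ 2.900e-02  1.000e-03 -5.294e+00] [-62.  -48.  -13.1] [-40.   47.8  -4.4]
```

View pics/w6.png

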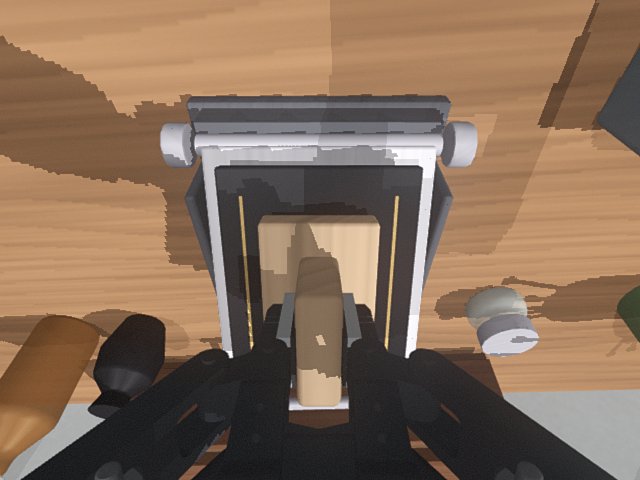

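The block is flush: its sole top and the panel are parallel to 0.006 rad. It is centred, pressed with about 10.7 N, and the panel has sunk about 6.5 mm.

Run:
```python
from h import *
robot.pause(.5); st('end'); print(robot.hand_in())
```

```text
end 30.5 w 17.6 g 60.0 F [-6.7 -0.6  6.4] Fn 8.5 M [-0.02  0.67  0.05] p [573.8  30.1 110.4]
the job is handed in; nothing more can be done
None
```

I handed the job in at about 30 s, but no verdict came back; the key is wound to its stop and the block is still held flush and centred on the inlay, with the panel sunk about 6.5 mm at about 11 N.

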